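# Close the replica mould

## Task

Close the plaster mould: pick up the long loose upper half, the one whose two holes match the pins, by its wooden grip and lower it over the two upright pins of the lower half that is screwed to the bench, until it lies flush on it. Lower it rather than dropping it, let go, and leave the shorter spare half where it lies.

Things in the scene. Friction and masses are not known exactly. Their poses are not given: they have to be found in the camera images.
- mould_base: Lower mould half, fixed to the bench: white plaster block 170 (x) x 90 (y) mm on a wooden board 210 x 110 mm, a hollow in its middle. Flat joint face 45 mm above the bench. Two upright steel pins at x = +62 and -62 mm, y = 0, tapering from 14 mm diameter to 6 mm, rise 40 mm above that face. Origin: centre of the underside, on the bench; x along the length, z up.
- mould_top: Loose upper half, 0.4 kg, flat on the bench: white plaster plate 170 (x) x 90 (y) x 20 mm, two 26 mm through holes at x = +62 and -62 mm, y = 0. In its middle a wooden grip block 60 mm long (x), 24 mm wide (y), its top 65 mm above the plate's underside; pinch across the width. Fits the pins either way round. Origin: centre of the underside; x along the length, z up.
- spare_top: Upper half of another mould, to be left alone: white plaster plate only 110 (x) x 90 (y) x 20 mm, two 20 mm holes at x = +36 and -36 mm, wooden grip block 34 mm long, 24 mm wide, its top 65 mm above the underside. Origin: centre of the underside; x along the length, z up.

How it is judged:
At the end, for the whole second after the job is handed in: The long upper half lies at rest and upright (tilt under 0.06 rad) on the lower half with the pins through its holes: its underside within 4 mm of the joint face, its centre within 12 mm of the lower half's centre, its length along the lower half's within 0.18 rad, either way round (z of mould_top in the frame of mould_base between 0.04 and 0.049 m and horizontal distance between mould_top and mould_base below 0.012 m and angle between the x axis of mould_top and the x axis of mould_base, either way round below 0.18 rad and angle between mould_top's own z axis and vertical below 0.06 rad and linear speed of mould_top below 0.02 m/s); the robot touches nothing.
It fails at once if the long upper half is dropped (moves faster than 0.6 m/s with no finger on it) (linear speed of mould_top above 0.6 m/s and contact force between the fingers and mould_top below 0.05 N).
It fails at once if the shorter spare half is moved by more than 30 mm (distance of spare_top from where it was at the start of the episode above 0.03 m).
It also fails if it takes over 45 s, if anything falls off the work surface, if the arm or the gripper's body presses on something with over 40 N, if the wrist force passes 120 N, or if a joint passes its speed limit or range.

## Robot

A 6-joint arm with a two-finger parallel gripper is mounted at the origin on the work surface. World frame = base frame: x ahead of the robot, y to its left, z up, the work surface at z = 0. Lengths are in m, angles in rad, forces in N, time in s.
With the tool pointing down it reaches from about 0.375 to 0.975 m from the base axis. Payload 3.8 kg.
Tool frame: the origin (TCP) lies midway between the tips of the shut fingers; the grasp point (between the pads) lies 19 mm behind it; x points along the fingers, z is the direction in which the jaws open and shut, and the axes are right-handed (so a half turn about x gives the same grasp; the last joint's range is limited). The gripper opens to 85 mm and grips with 20 to 120 N. Pads are 22 mm wide; open, the fingers measure 114 mm over their backs; the gripper's body (76 mm by 85 mm) begins 54 mm behind the grasp point. The pads swing forward as they close: fully open they stand 13 mm farther back than shut.
Start: joints at [-1.332, 0.264, 1.604, -0, 1.274, -0.037], TCP at [0.184, -0.649, 0.231] pointing down, gripper open.
Joint ranges: [-2.63, 2.63], [-0.94, 2.18], [0.31, 2.57], [-1.31, 4.45], [0, 2.66], [-2.55, 2.55]. Speed limits (rad/s): [2.57, 2.57, 3.14, 3.14, 3.14, 3.14].

## Interface

Orientations are given as a rotation vector (axis times angle).
In Python, from workcell import * gives the robot as it stands. The module is installed in compiled form; this text tells all that it offers.
- The arm moves only by the tool carry_out, never from a script. Its arguments are lists of equal length, an entry for each row: "offset": the shift along the tool's x, y, z in cm, a list of three; "delta_rot": the turn, a rotation vector about the tool's x, y, z in degrees, a list of three. A call has exactly 5 rows; each row shifts and turns the commanded pose from where the row before left it, along the tool's axes as they then stand; what a row does not reach is not made up. A row lasts 1/12 s, in which the tool goes at most 41.7 mm and 7.16 degrees, less where a joint would pass 70% of its speed; a pose out of reach is approached as far as the arm can. A call is refused whole if a number of a shift passes 4.17 or a number of a turn 7.16, either way. A call with a gripper value outside its range is refused whole. "fingers" is the opening, from -1 (shut) to 1 (fully open), set as the call begins (left out, the last holds). The fingers move at their own pace and stop on an object; "newtons" is the grip in N (left out, the last holds). Time passes only in rows, so rows that do not move let the fingers close, or fill a call up. It gives the time, the measured TCP pose, the force and the opening at its end, in the units of the state.
- read_state(): the state, without advancing time (a new reading comes with each control period).
- read_camera(name): name is "side" or "top" or "wrist"; returns (picture, depth): 384x512x3 uint8, red, green, blue; 384x512 float32, m along the optical axis (not along the pixel's ray), 0 where there is no reading.
- get_calibration(name): a dict with "fx", "fy", "cx", "cy" (pixels), "R" (3x3) and "t" (3): a world point X has camera coordinates R X + t; the wrist camera has in their place "mount" (4x4, takes a point from camera to tool coordinates, whose origin is the TCP and whose axes are the tool frame's). Camera axes: x right, y down, z forward; pixel columns grow to the right and rows downward; lengths in m; the calibration is good to about 2 mm. A picture is of the moment at which its call begins: read the wrist's pose just before it. get_calibration takes no time and is no camera call.
- finish_job(): hands the job in, once; it reports no verdict.
The state is a dict: "time": time; "q": joint angles; "joint_vel": joint speeds; "joint_torque": joint torques, N m; "tool_pos": TCP position; "tcp_rot": TCP orientation; "wrist_force": force on the tool from outside, world axes, zero at the start; "torque": the same for the moment, N m; "width": opening from 0.0 (shut) to 1.0 (fully open).
Only numpy, scipy, OpenCV 4.12 (cv2) and the standard library are available. Lean on these libraries where they do the work, as an engineer would, in place of code of your own. Each camera call takes 0.05 s, during which the arm holds its last target. There are 200 camera calls.

## Working session

There is one attempt and no reset: what is moved stays moved. The work goes in short steps, Python scripts to look and compute and a tool call to move; the robot and the scene stay as the last step left them, time stands still between calls to the robot, and variables do not carry over. Pictures are saved under pics/ and viewed, about 8 in all and at most 12, crops included, and the job is handed in when it is done.

Besides the shell and the picture viewer there is one more tool, called after "Emit:" as a command line: name --argument value ..., lists and objects as JSON in quotes. carry_out: Moves the arm, as the interface text tells. Its arguments: {"type":"object","properties":{"offset":{"type":"array"},"delta_rot":{"type":"array"},"fingers":{"type":"number"},"newtons":{"type":"number"}},"required":["offset","delta_rot"]}

```bash
mkdir -p pics; cat > h.py <<'E'
from workcell import *
import numpy as np, cv2
from scipy.spatial.transform import Rotation as R
def cam(name):
    s=read_state(); c=get_calibration(name); p,d=read_camera(name)
    if name=="wrist":
        T=np.eye(4);T[:3,:3]=R.from_rotvec(s["tcp_rot"]).as_matrix();T[:3,3]=s["tool_pos"]
        M=T@np.array(c["mount"])
    else:
        M=np.eye(4);Rm=np.array(c["R"]);M[:3,:3]=Rm.T;M[:3,3]=-Rm.T@np.array(c["t"])
    return p,d,c,M
def ray(c,M,uv,z):
    uv=np.atleast_2d(np.array(uv,float))
    r=np.c_[(uv[:,0]-c["cx"])/c["fx"],(uv[:,1]-c["cy"])/c["fy"],np.ones(len(uv))]@M[:3,:3].T
    o=M[:3,3]; return o+r*((z-o[2])/r[:,2])[:,None]
def cloud(d,c,M):
    v,u=np.mgrid[:d.shape[0],:d.shape[1]]
    P=np.stack([(u-c["cx"])/c["fx"]*d,(v-c["cy"])/c["fy"]*d,d],-1)
    return P@M[:3,:3].T+M[:3,3]
def save(n,p): cv2.imwrite(n,cv2.cvtColor(p,cv2.COLOR_RGB2BGR))
E
python3 - <<'E'
from h import *
s=read_state();print(s)
for n in("top","side"):
    p,d,c,M=cam(n);save(f"pics/{n}0.png",p);np.savez(f"{n}0.npz",p=p,d=d,M=M);print(n,M[:3,3].round(3),M[:3,2].round(2),(d>0).mean())
print(R.from_rotvec(s["tcp_rot"]).as_matrix().round(3)); print(get_calibration("wrist"))
E
```

```text
{'time': 0.0, 'q': array([-1.33191396e+00,  2.64770936e-01,  1.60538595e+00, -7.08177732e-06,
        1.27367343e+00, -3.68896139e-02]), 'joint_vel': array([ 1.29017550e-03, -1.84681184e-03,  3.28441497e-03, -1.61295808e-03,
       -2.48544802e-04,  1.38765226e-05]), 'joint_torque': array([ 1.19130527e-04, -5.15114129e+01, -3.67312932e+01,  1.04818469e-04,
        1.28784249e-02, -4.98170337e-06]), 'tool_pos': array([ 0.18362588, -0.64878643,  0.22994357]), 'tcp_rot': array([ 1.00511478,  1.32891207, -1.002769  ]), 'wrist_force': array([ 0.02575688,  0.05896322, -0.67376275]), 'torque': array([ 0.007966  ,  0.02613965, -0.01271384]), 'width': 1.00212485532193}
top [ 0.445 -0.011  1.056] [ 0.09  0.01 -1.  ] 0.9962565104166666
side [0.31  0.698 0.918] [ 0.19 -0.6  -0.77] 0.99591064453125
[[-0.001  0.962  0.272]
 [ 0.002  0.272 -0.962]
 [-1.     0.    -0.002]]
{'fx': 303.9389860344684, 'fy': 303.9389860344684, 'cx': 254.62745949280153, 'cy': 188.68557143923238, 'mount': array([[ 1.29539203e-03, -3.06063415e-01,  9.52010246e-01,
        -1.43119585e-01],
       [-1.08187250e-03, -9.52010916e-01, -3.06062158e-01,
         7.97674936e-02],
       [ 9.99998576e-01, -6.33483223e-04, -1.56434894e-03,
        -1.28224310e-03],
       [ 0.00000000e+00,  0.00000000e+00,  0.00000000e+00,
         1.00000000e+00]])}
```

View pics/top0.png

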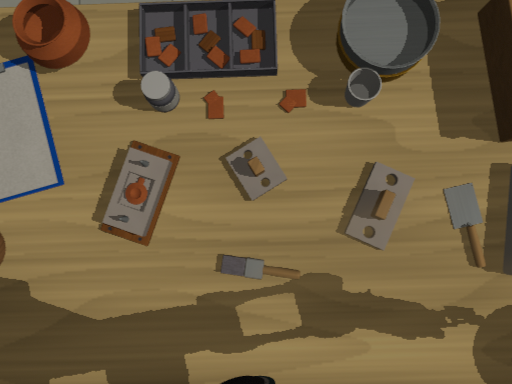

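View pics/side0.png

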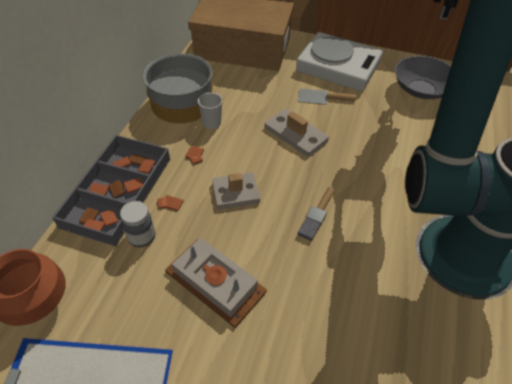

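The top view shows the mould base with its two pins at about (140,192), the spare at (256,168) and the long half at (380,205), its holes at (392,179) and (370,231). The side view shows the same three at about (215,278), (236,190) and (296,131).

```bash
cat > m.py <<'E'
from h import *
def rect(P,m):
    (c,(w,h),a)=cv2.minAreaRect((P[m][:,:2]*1000).astype(np.float32)); b=cv2.boxPoints((c,(w,h),a))
    e=[b[1]-b[0],b[2]-b[1]]; e=max(e,key=np.linalg.norm)
    return np.round(c,1),sorted(np.round((w,h),1)),round(np.degrees(np.arctan2(e[1],e[0]))%180,1)
def comp(m,P,c0,r):
    m=m&(np.hypot(P[...,0]-c0[0],P[...,1]-c0[1])<r)
    m=cv2.morphologyEx(m.astype(np.uint8),cv2.MORPH_OPEN,np.ones((2,2)))
    n,l,st,_=cv2.connectedComponentsWithStats(m); return l==1+np.argmax(st[1:,4])
E
python3 - <<'E'
from m import *
ct=get_calibration("top");t=np.load("top0.npz")
c0={k:ray(ct,t["M"],uv,.03)[0][:2] for k,uv in dict(base=(140,192),spare=(256,168),long=(380,205)).items()}
for n in("top","side"):
    f=np.load(n+"0.npz");P=cloud(f["d"],get_calibration(n),f["M"]);z=P[...,2]
    for k in c0:
        for lo,hi in ([(.012,.03),(.05,.075)] if k!="base" else [(.008,.03),(.038,.052)]):
            m=comp((z>lo)&(z<hi),P,c0[k],.12 if k!="spare" else .09)
            print(n,k,lo,m.sum(),"zmed",np.median(z[m]).round(4),*rect(P,m))
# holes in the top picture, by brightness, cast at z=.02 ; pins in wrist later
g=cv2.cvtColor(t["p"],cv2.COLOR_RGB2GRAY)
save("pics/crops.png",cv2.resize(np.hstack([t["p"][130:260,80:200],t["p"][130:260,320:440]]),None,fx=3,fy=3,interpolation=cv2.INTER_CUBIC))
h=ray(ct,t["M"],[(392,179),(370,231)],.02);print(h,np.linalg.norm(h[0]-h[1]))
h=ray(ct,t["M"],[(148,162),(125,218)],.045);print(h)
E
```

```text
top base 0.008 1096 zmed 0.0104 [491.4 150. ] [np.float64(211.1), np.float64(334.7)] 69.2
top base 0.038 2417 zmed 0.0434 [490.3 150.3] [np.float64(173.4), np.float64(334.5)] 69.1
top spare 0.012 1734 zmed 0.0187 [548.4 -16.1] [np.float64(98.2), np.float64(182.5)] 25.6
top spare 0.05 190 zmed 0.0629 [578.7  -1.6] [np.float64(27.1), np.float64(30.8)] 30.3
top long 0.012 2707 zmed 0.0188 [ 504.4 -181.7] [np.float64(183.8), np.float64(310.5)] 78.6
top long 0.05 368 zmed 0.0635 [ 481.6 -155.1] [np.float64(59.2), np.float64(290.9)] 92.8
side base 0.008 1184 zmed 0.0125 [404.6 419.4] [np.float64(200.6), np.float64(552.9)] 128.8
side base 0.038 2188 zmed 0.0451 [413.1 414.7] [np.float64(174.1), np.float64(577.0)] 126.9
side spare 0.012 985 zmed 0.0201 [430.2 311.1] [np.float64(117.1), np.float64(801.4)] 115.6
side spare 0.05 147 zmed 0.0632 [460.  331.8] [np.float64(34.9), np.float64(790.4)] 109.8
side long 0.012 1056 zmed 0.0199 [365.  164.6] [np.float64(187.8), np.float64(1055.3)] 106.0
side long 0.05 194 zmed 0.0628 [418.4 189.5] [np.float64(59.2), np.float64(1037.8)] 98.8
[[ 0.54563926 -0.29133416  0.02      ]
 [ 0.43525554 -0.2383738   0.02      ]] 0.1224310598509744
[[0.59586021 0.23102223 0.045     ]
 [0.47819721 0.28094791 0.045     ]]
```

View pics/crops.png

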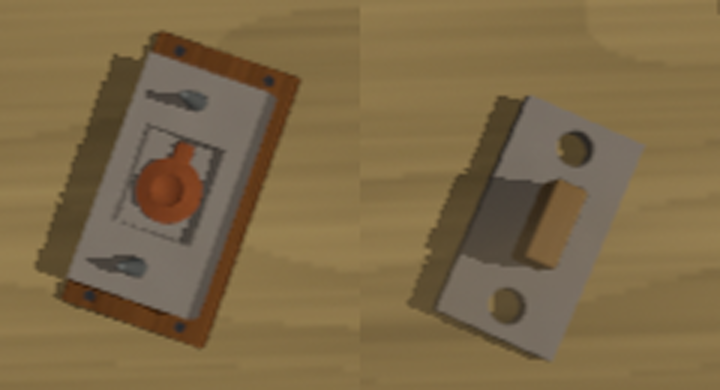

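The crops show the pins (bases near top-view pixels (148,163) and (128,219)) and the long half's round holes. Edge pixels without depth spoiled the rectangles, so I'll mask those out and refit.

```bash
sed -i 's/    m=cv2.morph.*/    m=cv2.morphologyEx(m.astype(np.uint8),cv2.MORPH_OPEN,np.ones((3,3)))/' m.py
python3 - <<'E'
from m import *
ct=get_calibration("top");t=np.load("top0.npz")
c0={k:ray(ct,t["M"],uv,.03)[0][:2] for k,uv in dict(base=(140,192),spare=(256,168),long=(380,205)).items()}
for n in("top","side"):
    f=np.load(n+"0.npz");P=cloud(f["d"],get_calibration(n),f["M"]);z=P[...,2]
    for k in c0:
        for lo,hi in ([(.012,.03),(.05,.075)] if k!="base" else [(.008,.03),(.038,.052)]):
            m=comp((f["d"]>0)&(z>lo)&(z<hi),P,c0[k],.12 if k!="spare" else .09)
            print(n,k,lo,m.sum(),"zmed",np.median(z[m]).round(4),*rect(P,m))
h=ray(ct,t["M"],[(148.3,163.3),(127.7,218.7)],.045);print(h,h.mean(0))
E
```

```text
top base 0.008 246 zmed 0.0115 [563.6 193.4] [np.float64(11.6), np.float64(101.4)] 160.3
top base 0.038 2408 zmed 0.0435 [534.5 257.5] [np.float64(91.4), np.float64(170.2)] 159.2
top spare 0.012 1724 zmed 0.0189 [579.5   0.7] [np.float64(90.3), np.float64(110.4)] 30.2
top spare 0.05 190 zmed 0.0632 [579.2   0.8] [np.float64(23.9), np.float64(33.7)] 30.3
top long 0.012 2707 zmed 0.0188 [ 489.8 -263.6] [np.float64(91.1), np.float64(170.7)] 153.8
top long 0.05 366 zmed 0.0636 [ 489.6 -263. ] [np.float64(24.5), np.float64(59.7)] 154.3
side base 0.008 1176 zmed 0.0129 [536.3 260.8] [np.float64(110.0), np.float64(212.6)] 159.5
side base 0.038 2172 zmed 0.0452 [536.4 260. ] [np.float64(92.0), np.float64(172.2)] 159.5
side spare 0.012 981 zmed 0.0203 [581.9   2.9] [np.float64(97.3), np.float64(110.0)] 30.0
side spare 0.05 145 zmed 0.064 [580.6   4.9] [np.float64(26.0), np.float64(33.7)] 31.2
side long 0.012 1042 zmed 0.02 [ 491.7 -260.1] [np.float64(95.1), np.float64(173.5)] 154.2
side long 0.05 192 zmed 0.0635 [ 490.6 -258.6] [np.float64(27.8), np.float64(59.6)] 151.4
[[0.59304672 0.23041042 0.045     ]
 [0.47654881 0.27523902 0.045     ]] [0.53479776 0.25282472 0.045     ]
```

Both views agree to within about 4 mm, and the sizes and heights match the text:
- **Long half:** (0.490, -0.262), length at 154°.
- **Lower half:** (0.535, 0.2585), length at 159.3°.

I'll turn the jaws to 64°, which keeps joint 6 mid-range at both places, so the first move is +138° about vertical.

```bash
cat > plan.py <<'E'
from h import *
import sys
def plan(pos,yaw,n):
    "rows to TCP pos (m), tool down, jaw direction at yaw deg; evenly over n rows, rounded with carry"
    s=read_state();p=np.array(s["tool_pos"]);Rm=R.from_rotvec(s["tcp_rot"]).as_matrix()
    z=Rm[:,2];y0=np.degrees(np.arctan2(z[1],z[0]));dy=(yaw-y0+180)%360-180
    print("t",s["time"],"from",p.round(4),"yaw",y0.round(2),"turn",dy.round(2),"tilt",np.degrees(np.arccos(-Rm[2,0])).round(2))
    off=[];rot=[];g=p.copy();a=0.
    for i in range(1,n+1):
        want=p+(np.array(pos)-p)*i/n; o=np.round(Rm.T@(want-g)*100,1); r=round(-dy*i/n-a,1)
        off.append([float(v)+0 for v in o]);rot.append([round(r,1),0,0]);g=g+Rm@o/100;a+=r;Rm=Rm@R.from_rotvec([np.radians(r),0,0]).as_matrix()
    for k in range(0,n,5): print(off[k:k+5],[x[0] for x in rot[k:k+5]])
    print("end",g.round(4))
if __name__=="__main__": a=list(map(float,sys.argv[1:])); plan(a[:3],a[3],int(a[4]))
E
python3 plan.py .49 -.262 .2 64 20
```

```text
t 0.1 from [ 0.1837 -0.6488  0.2301] yaw -74.2 turn 138.2 tilt 0.12
[[0.2, 2.0, -1.4], [0.1, 2.2, -1.2], [0.2, 2.3, -1.0], [0.1, 2.3, -0.6], [0.2, 2.5, -0.4]] [np.float64(-6.9), np.float64(-6.9), np.float64(-6.9), np.float64(-6.9), np.float64(-6.9)]
[[0.1, 2.4, 0.0], [0.2, 2.5, 0.2], [0.1, 2.4, 0.6], [0.2, 2.3, 0.8], [0.1, 2.2, 1.1]] [np.float64(-7.0), np.float64(-6.9), np.float64(-6.9), np.float64(-6.9), np.float64(-6.9)]
[[0.2, 2.1, 1.3], [0.1, 1.9, 1.6], [0.2, 1.7, 1.8], [0.1, 1.4, 2.0], [0.2, 1.2, 2.2]] [np.float64(-6.9), np.float64(-6.9), np.float64(-6.9), np.float64(-6.9), np.float64(-6.9)]
[[0.2, 0.9, 2.3], [0.1, 0.7, 2.4], [0.2, 0.3, 2.4], [0.1, 0.1, 2.5], [0.2, -0.2, 2.4]] [np.float64(-7.0), np.float64(-6.9), np.float64(-6.9), np.float64(-6.9), np.float64(-6.9)]
end [ 0.4897 -0.2621  0.1997]
```

Emit:
carry_out --offset '[[0.2, 2.0, -1.4], [0.1, 2.2, -1.2], [0.2, 2.3, -1.0], [0.1, 2.3, -0.6], [0.2, 2.5, -0.4]]' --delta_rot '[[-6.9, 0, 0], [-6.9, 0, 0], [-6.9, 0, 0], [-6.9, 0, 0], [-6.9, 0, 0]]' --fingers 1

```text
time: 0.52
tool_pos: [0.2606, -0.5513, 0.2227]
tcp_rot: [0.538, 1.504, -0.538]
wrist_force: [-0.7, -0.3, 0.0]
width: 0.998
```

Emit:
carry_out --offset '[[0.1, 2.4, 0.0], [0.2, 2.5, 0.2], [0.1, 2.4, 0.6], [0.2, 2.3, 0.8], [0.1, 2.2, 1.1]]' --delta_rot '[[-7, 0, 0], [-6.9, 0, 0], [-6.9, 0, 0], [-6.9, 0, 0], [-6.9, 0, 0]]'

```text
time: 0.93
tool_pos: [0.3373, -0.4551, 0.2155]
tcp_rot: [0.066, 1.571, -0.065]
wrist_force: [0.9, 0.5, -0.5]
width: 0.999
```

Emit:
carry_out --offset '[[0.2, 2.1, 1.3], [0.1, 1.9, 1.6], [0.2, 1.7, 1.8], [0.1, 1.4, 2.0], [0.2, 1.2, 2.2]]' --delta_rot '[[-6.9, 0, 0], [-6.9, 0, 0], [-6.9, 0, 0], [-6.9, 0, 0], [-6.9, 0, 0]]'

```text
time: 1.35
tool_pos: [0.414, -0.3582, 0.2078]
tcp_rot: [-0.406, 1.533, 0.407]
wrist_force: [0.6, -0.1, 0.3]
width: 0.998
```

Emit:
carry_out --offset '[[0.2, 0.9, 2.3], [0.1, 0.7, 2.4], [0.2, 0.3, 2.4], [0.1, 0.1, 2.5], [0.2, -0.2, 2.4]]' --delta_rot '[[-7, 0, 0], [-6.9, 0, 0], [-6.9, 0, 0], [-6.9, 0, 0], [-6.9, 0, 0]]'

```text
time: 1.77
tool_pos: [0.4902, -0.2615, 0.1998]
tcp_rot: [-0.873, 1.389, 0.874]
wrist_force: [0.6, -0.1, -0.5]
width: 1.003
```

```bash
python3 - <<'E'
from m import *
s=read_state();print(s["time"],s["q"].round(2),s["joint_vel"].round(3))
p,d,c,M=cam("wrist");save("pics/w1.png",p)
P=cloud(d,c,M);z=P[...,2]
for lo,hi in((.012,.03),(.05,.075)):
    m=comp((d>0)&(z>lo)&(z<hi),P,(.49,-.262),.12);print(lo,m.sum(),np.median(z[m]).round(4),*rect(P,m))
E
python3 plan.py .49 -.262 .03 64 5
```

```text
1.7667 [-0.53  0.06  1.9   0.    1.18 -1.66] [ 0.519  0.102 -0.061 -0.002 -0.046 -0.92 ]
0.012 10242 0.0205 [ 490.3 -259.7] [np.float64(90.1), np.float64(170.7)] 153.8
0.05 1567 0.0652 [ 489.6 -259.3] [np.float64(23.8), np.float64(59.6)] 153.9
t 1.8167 from [ 0.4923 -0.2583  0.1994] yaw 64.74 turn -0.74 tilt 0.21
[[3.4, 0.0, -0.1], [3.4, 0.0, -0.1], [3.4, 0.0, -0.1], [3.3, 0.0, -0.1], [3.4, 0.0, -0.1]] [np.float64(0.1), np.float64(0.2), np.float64(0.1), np.float64(0.2), np.float64(0.1)]
end [ 0.4903 -0.2623  0.0304]
```

View pics/w1.png

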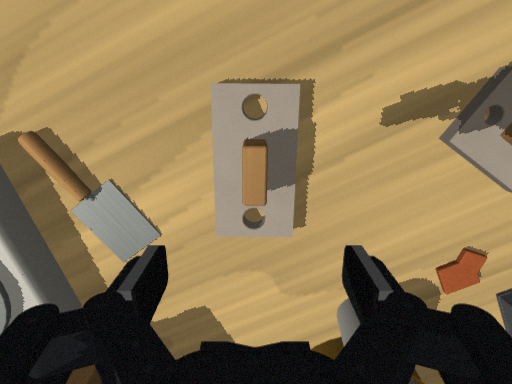

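The wrist view shows the grip centred between the open fingers at about (255,172). It measures (0.490, -0.260) with its top at 65 mm, which agrees with the top and side views. Going down.

Emit:
carry_out --offset '[[3, 0, 0], [3, 0, 0], [3, 0, 0], [0, 0, 0], [0, 0, 0]]' --delta_rot '[[0, 0, 0], [0, 0, 0], [0, 0, 0], [0, 0, 0], [0, 0, 0]]'

```text
time: 2.23
tool_pos: [0.4878, -0.2617, 0.1082]
tcp_rot: [-0.865, 1.393, 0.873]
wrist_force: [0.9, 0.3, 0.6]
width: 1.001
```

```bash
python3 plan.py .49 -.2605 .03 64 5
```

```text
t 2.2333 from [ 0.4878 -0.2617  0.1082] yaw 63.98 turn 0.02 tilt 0.33
[[1.6, 0.0, 0.0], [1.5, -0.1, 0.1], [1.6, 0.0, 0.0], [1.6, -0.1, 0.1], [1.5, 0.0, 0.0]] [np.float64(-0.0), np.float64(-0.0), np.float64(-0.0), np.float64(-0.0), np.float64(-0.0)]
end [ 0.4901 -0.2605  0.0302]
```

Emit:
carry_out --offset '[[1.6, 0, 0], [1.6, -0.1, 0.1], [1.6, 0, 0], [1.6, -0.1, 0.1], [1.4, 0, 0]]' --delta_rot '[[0, 0, 0], [0, 0, 0], [0, 0, 0], [0, 0, 0], [0, 0, 0]]'

```text
time: 2.65
tool_pos: [0.4945, -0.2632, 0.0343]
tcp_rot: [-0.871, 1.388, 0.865]
wrist_force: [0.2, -0.3, 0.4]
width: 0.997
```

Emit:
carry_out --offset '[[0, 0, 0], [0, 0, 0], [0, 0, 0], [0, 0, 0], [0, 0, 0]]' --delta_rot '[[0, 0, 0], [0, 0, 0], [0, 0, 0], [0, 0, 0], [0, 0, 0]]' --fingers -1 --newtons 70

```text
time: 3.07
tool_pos: [0.4936, -0.2627, 0.034]
tcp_rot: [-0.871, 1.389, 0.866]
wrist_force: [-1.1, -1.0, 0.9]
width: 0.296
```

Emit:
carry_out --offset '[[0, 0, 0], [0, 0, 0], [0, 0, 0], [0, 0, 0], [0, 0, 0]]' --delta_rot '[[0, 0, 0], [0, 0, 0], [0, 0, 0], [0, 0, 0], [0, 0, 0]]'

```text
time: 3.48
tool_pos: [0.4937, -0.263, 0.0342]
tcp_rot: [-0.871, 1.389, 0.866]
wrist_force: [-2.3, 0.1, 6.0]
width: 0.268
```

The opening stopped at 0.268 × 85 ≈ 23 mm, so the fingers are on the grip. I'll lift it and plan the carry.

Emit:
carry_out --offset '[[-1, 0, 0], [-2, 0, 0], [-3, 0, 0], [-3, 0, 0], [-3, 0, 0]]' --delta_rot '[[0, 0, 0], [0, 0, 0], [0, 0, 0], [0, 0, 0], [0, 0, 0]]'

```text
time: 3.9
tool_pos: [0.491, -0.2609, 0.1524]
tcp_rot: [-0.866, 1.392, 0.872]
wrist_force: [-0.2, -1.0, -4.9]
width: 0.271
```

Emit:
carry_out --offset '[[-2, 0, 0], [0, 0, 0], [0, 0, 0], [0, 0, 0], [0, 0, 0]]' --delta_rot '[[0, 0, 0], [0, 0, 0], [0, 0, 0], [0, 0, 0], [0, 0, 0]]'

```text
time: 4.32
tool_pos: [0.4905, -0.2607, 0.1693]
tcp_rot: [-0.865, 1.393, 0.873]
wrist_force: [0.2, -0.2, -4.6]
width: 0.267
```

```bash
python3 - <<'E'
from m import *
s=read_state();print(s["time"],s["q"].round(2),s["wrist_force"].round(1),s["torque"].round(2),s["width"])
p,d,c,M=cam("top");save("pics/t2.png",p)
P=cloud(d,c,M);z=P[...,2]
for n in ("wrist","side"):
    p,d,c,M=cam(n);save(f"pics/{n}2.png",p);print(n,(d>0).mean())
    P=cloud(d,c,M);z=P[...,2]; 
    m=comp((d>0)&(z>.14)&(z<.195),P,(.49,-.262),.13);print(m.sum(),np.median(z[m]).round(4),*rect(P,m))
    q=P[m];q=q[abs(q[:,2]-np.median(q[:,2]))<.006];A=np.c_[q[:,:2]-q[:,:2].mean(0),np.ones(len(q))];print(np.linalg.lstsq(A,q[:,2],rcond=None)[0])
E
python3 plan.py .538 .256 .2 69.3 20
```

```text
4.3167 [-0.53  0.09  1.92  0.    1.13 -1.65] [ 0.2 -0.2 -4.6] [ 0.   -0.03  0.01] 0.2667274451288039
wrist 0.9958648681640625
28213 0.1561 [ 465.5 -246.4] [np.float64(90.6), np.float64(121.9)] 154.0
[-0.00512264  0.00544361  0.1560098 ]
side 0.9962209065755209
1528 0.1556 [ 489.6 -256.5] [np.float64(95.9), np.float64(173.0)] 154.8
[-0.00566342 -0.00671016  0.15551709]
t 4.4667 from [ 0.4913 -0.2612  0.1701] yaw 64.0 turn 5.3 tilt 0.22
[[-0.1, 0.9, 2.4], [-0.2, 0.9, 2.5], [-0.1, 0.9, 2.4], [-0.2, 0.9, 2.4], [-0.1, 0.9, 2.5]] [np.float64(-0.3), np.float64(-0.2), np.float64(-0.3), np.float64(-0.3), np.float64(-0.2)]
[[-0.2, 0.9, 2.4], [-0.1, 0.8, 2.5], [-0.2, 0.9, 2.4], [-0.1, 0.8, 2.5], [-0.2, 0.8, 2.5]] [np.float64(-0.3), np.float64(-0.3), np.float64(-0.2), np.float64(-0.3), np.float64(-0.2)]
[[-0.1, 0.8, 2.4], [-0.1, 0.8, 2.5], [-0.2, 0.8, 2.5], [-0.1, 0.8, 2.4], [-0.2, 0.8, 2.5]] [np.float64(-0.3), np.float64(-0.3), np.float64(-0.2), np.float64(-0.3), np.float64(-0.3)]
[[-0.1, 0.7, 2.5], [-0.2, 0.8, 2.5], [-0.1, 0.7, 2.5], [-0.2, 0.7, 2.5], [-0.1, 0.7, 2.5]] [np.float64(-0.2), np.float64(-0.3), np.float64(-0.3), np.float64(-0.2), np.float64(-0.3)]
end [0.5383 0.256  0.2   ]
```

View pics/wrist2.png

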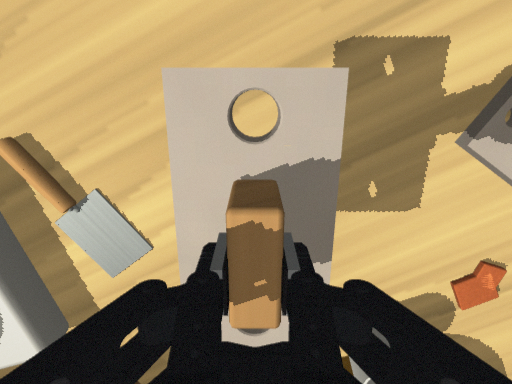

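The half hangs level (tilt about 0.4°), its underside about 34 mm below the TCP, and the hole shows at (255,113). I'll carry it at height to above the base.

Emit:
carry_out --offset '[[-0.1, 0.5, 1.2], [-0.2, 0.9, 2.5], [-0.1, 0.9, 2.4], [-0.2, 0.9, 2.4], [-0.1, 0.9, 2.5]]' --delta_rot '[[-0.3, 0, 0], [-0.2, 0, 0], [-0.3, 0, 0], [-0.3, 0, 0], [-0.2, 0, 0]]'

```text
time: 4.88
tool_pos: [0.5022, -0.1434, 0.1788]
tcp_rot: [-0.885, 1.383, 0.887]
wrist_force: [0.3, 0.1, -5.1]
width: 0.27
```

Emit:
carry_out --offset '[[-0.2, 0.9, 2.4], [-0.1, 0.8, 2.5], [-0.2, 0.9, 2.4], [-0.1, 0.8, 2.5], [-0.2, 0.8, 2.5]]' --delta_rot '[[-0.3, 0, 0], [-0.3, 0, 0], [-0.2, 0, 0], [-0.3, 0, 0], [-0.2, 0, 0]]'

```text
time: 5.3
tool_pos: [0.5139, -0.0136, 0.1867]
tcp_rot: [-0.903, 1.376, 0.905]
wrist_force: [0.6, 0.8, -5.8]
width: 0.273
```

Emit:
carry_out --offset '[[-0.1, 0.8, 2.4], [-0.1, 0.8, 2.5], [-0.2, 0.8, 2.5], [-0.1, 0.8, 2.4], [-0.2, 0.8, 2.5]]' --delta_rot '[[-0.3, 0, 0], [-0.3, 0, 0], [-0.2, 0, 0], [-0.3, 0, 0], [-0.3, 0, 0]]'

```text
time: 5.72
tool_pos: [0.5246, 0.115, 0.1936]
tcp_rot: [-0.922, 1.368, 0.923]
wrist_force: [0.8, -0.7, -4.9]
width: 0.265
```

Emit:
carry_out --offset '[[-0.1, 0.7, 2.5], [-0.2, 0.8, 2.5], [-0.1, 0.7, 2.5], [-0.2, 0.7, 2.5], [-0.1, 0.7, 2.5]]' --delta_rot '[[-0.2, 0, 0], [-0.3, 0, 0], [-0.3, 0, 0], [-0.2, 0, 0], [-0.3, 0, 0]]'

```text
time: 6.13
tool_pos: [0.537, 0.2446, 0.2008]
tcp_rot: [-0.939, 1.36, 0.94]
wrist_force: [1.1, -0.6, -4.8]
width: 0.271
```

Emit:
carry_out --offset '[[0, 0.4, 1.2], [0, 0, 0], [0, 0, 0], [0, 0, 0], [0, 0, 0]]' --delta_rot '[[0, 0, 0], [0, 0, 0], [0, 0, 0], [0, 0, 0], [0, 0, 0]]'

```text
time: 6.55
tool_pos: [0.5379, 0.2544, 0.2008]
tcp_rot: [-0.939, 1.36, 0.938]
wrist_force: [0.4, -0.1, -4.7]
width: 0.269
```

```bash
python3 - <<'E'
from m import *
s=read_state();print(s["time"],s["tool_pos"].round(4),s["q"].round(2),s["width"])
p,d,c,M=cam("wrist");save("pics/w3.png",p);np.savez("w3.npz",p=p,d=d,M=M)
z=cloud(d,c,M)[...,2]; print("plate z",np.median(z[(z>.15)&(z<.2)&(d>0)]).round(4))
p,d,c,M=cam("top");P=cloud(d,c,M);z=P[...,2]
p,d,c,M=cam("side");save("pics/s3.png",p)
P=cloud(d,c,M);z=P[...,2];m=comp((d>0)&(z>.17)&(z<.2),P,(.535,.258),.13);print(m.sum(),np.median(z[m]).round(4),*rect(P,m))
E
```

```text
6.55 [0.5379 0.2544 0.2008] [ 0.4   0.14  1.81 -0.    1.19 -0.81] 0.2691098817016956
plate z 0.1873
2533 0.1872 [535.7 256.8] [np.float64(91.9), np.float64(171.1)] 159.3
```

View pics/w3.png

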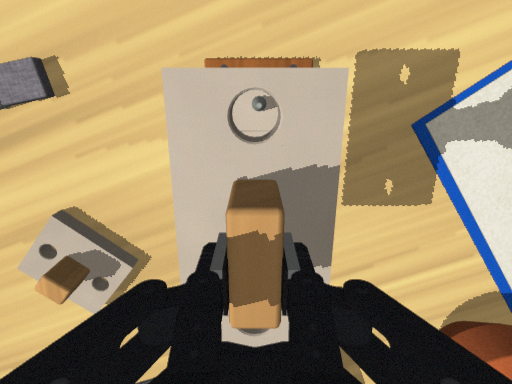

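Through the hole the wrist view shows the pin, its tip near (258,102) and the hole centre at about (255,114). The side view puts the half's centre about 3 mm short in y, with the yaw matching. I'll check the hole against the pin by casting rays.

```bash
python3 - <<'E'
from m import *
f=np.load("w3.npz");c=get_calibration("wrist");M=f["M"];d=f["d"];P=cloud(d,c,M);z=P[...,2]
m=((d>0)&(z>.18)&(z<.195)).astype(np.uint8)
roi=1-m[80:150,215:295];n,l,st,ct=cv2.connectedComponentsWithStats(roi);k=l[34,40];
cn,_=cv2.findContours((l==k).astype(np.uint8),0,1);e=cv2.minEnclosingCircle(max(cn,key=len));print("hole",e[0][0]+215,e[0][1]+80,e[1])
h=ray(c,M,(e[0][0]+215,e[0][1]+80),.187)[0]
w=np.zeros_like(m,bool);w[88:138,230:280]=1
t=w&(z>.055)&(z<.11)&(d>0);v,u=np.nonzero(t);print("pin px",t.sum(),z[t].max().round(4),u.mean(),v.mean())
q=P[t];print("pin pts mean",q.mean(0).round(4)); tp=q[q[:,2]>q[:,2].max()-.006].mean(0);print("tip",tp.round(4),"hole",h.round(4))
a=np.radians(159.4);L=np.array([np.cos(a),np.sin(a)]);W=np.array([-L[1],L[0]]);e=(tp-h)[:2];print("pin-hole world mm",(e*1e3).round(1),"along",(e@L*1e3).round(1),"across",(e@W*1e3).round(1))
crop=cv2.resize(f["p"][80:150,215:295],None,fx=5,fy=5,interpolation=cv2.INTER_CUBIC);save("pics/w3c.png",crop)
E
```

```text
hole 254.5 114.3775520324707 25.22934913635254
pin px 153 0.0864 258.6470588235294 103.30718954248366
pin pts mean [0.4759 0.2836 0.0732]
tip [0.4765 0.2835 0.0843] hole [0.4756 0.2799 0.187 ]
pin-hole world mm [0.9 3.6] along 0.4 across -3.7
```

View pics/w3c.png

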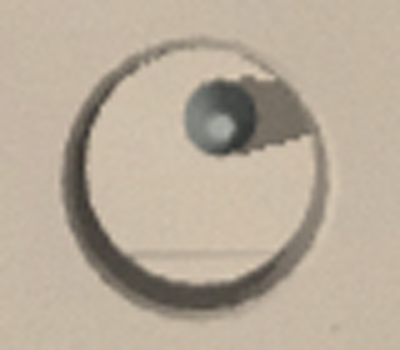

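The crop shows the pin tip inside the hole, just off its centre. Wrist and side views agree on a shift of about (+0.8, +3.4) mm. I'll correct this and go down to just above the pins, TCP at about 0.13.

```bash
python3 plan.py .5387 .2578 .131 69.4 5
```

```text
t 6.7 from [0.5383 0.2545 0.2013] yaw 69.23 turn 0.17 tilt 0.02
[[1.4, 0.0, 0.1], [1.4, 0.0, 0.0], [1.4, 0.0, 0.1], [1.4, 0.1, 0.1], [1.4, 0.0, 0.0]] [np.float64(-0.0), np.float64(-0.1), np.float64(-0.0), np.float64(-0.0), np.float64(-0.1)]
end [0.5384 0.2576 0.1313]
```

Emit:
carry_out --offset '[[1.4, 0, 0.1], [1.4, 0, 0], [1.4, 0, 0.1], [1.4, 0.1, 0.1], [1.4, 0, 0]]' --delta_rot '[[0, 0, 0], [-0.1, 0, 0], [0, 0, 0], [0, 0, 0], [-0.1, 0, 0]]'

```text
time: 7.12
tool_pos: [0.5386, 0.2582, 0.1309]
tcp_rot: [-0.941, 1.357, 0.941]
wrist_force: [0.6, 0.5, -4.5]
width: 0.267
```

Emit:
carry_out --offset '[[0, 0, 0], [0, 0, 0], [0, 0, 0], [0, 0, 0], [0, 0, 0]]' --delta_rot '[[0, 0, 0], [0, 0, 0], [0, 0, 0], [0, 0, 0], [0, 0, 0]]'

```text
time: 7.53
tool_pos: [0.5394, 0.2589, 0.1328]
tcp_rot: [-0.942, 1.355, 0.941]
wrist_force: [-0.2, -0.4, -4.7]
width: 0.268
```

```bash
python3 - <<'E'
from m import *
s=read_state();print(s["time"],s["tool_pos"].round(4))
p,d,c,M=cam("side");P=cloud(d,c,M);z=P[...,2];m=comp((d>0)&(z>.108)&(z<.128),P,(.535,.258),.13);zp=np.median(z[m]);print(m.sum(),zp.round(4),*rect(P,m))
p,d,c,M=cam("wrist");save("pics/w4.png",p);P=cloud(d,c,M);z=P[...,2]
m=((d>0)&(abs(z-zp)<.007)).astype(np.uint8)
roi=1-m[80:150,215:295];n,l,st,_=cv2.connectedComponentsWithStats(roi);k=l[34,40]
cn,_=cv2.findContours((l==k).astype(np.uint8),0,1);e=cv2.minEnclosingCircle(max(cn,key=len));hp=(e[0][0]+215,e[0][1]+80)
h=ray(c,M,hp,zp)[0];w=np.zeros_like(m,bool);w[88:138,230:280]=1
t=w&(z>.055)&(z<.1)&(d>0);q=P[t];tp=q[q[:,2]>q[:,2].max()-.006].mean(0);print("hole",np.round(hp,1),e[1],h.round(4),"tip",tp.round(4),"diff mm",((tp-h)*1e3).round(1))
E
```

```text
7.5333 [0.5394 0.2589 0.1328]
2093 0.1188 [536.8 260.8] [np.float64(92.1), np.float64(171.1)] 159.4
hole [254.5 114.5] 25.34768295288086 [0.4769 0.2842 0.1188] tip [0.4839 0.2826 0.0995] diff mm [  7.   -1.6 -19.3]
```

The side view (0.8 mm) and the hole against the pin tip measured before (also 0.8 mm) both say it is aligned. This second tip reading caught the hole wall, so I'm ignoring it. About 54 mm remain, and I'll watch the force.

Emit:
carry_out --offset '[[0.9, 0, 0], [0.9, 0, 0], [0.9, 0, 0], [0.9, 0, 0], [0.9, 0, 0]]' --delta_rot '[[0, 0, 0], [0, 0, 0], [0, 0, 0], [0, 0, 0], [0, 0, 0]]'

```text
time: 8.05
tool_pos: [0.5377, 0.2584, 0.0845]
tcp_rot: [-0.942, 1.359, 0.942]
wrist_force: [0.3, 0.4, -4.7]
width: 0.271
```

Emit:
carry_out --offset '[[0.2, 0, 0], [0.2, 0, 0], [0.2, 0, 0], [0, 0, 0], [0, 0, 0]]' --delta_rot '[[0, 0, 0], [0, 0, 0], [0, 0, 0], [0, 0, 0], [0, 0, 0]]'

```text
time: 8.47
tool_pos: [0.5388, 0.2588, 0.0807]
tcp_rot: [-0.942, 1.357, 0.942]
wrist_force: [0.4, -0.9, -4.9]
width: 0.266
```

Not yet in contact, as the full weight is still on the wrist. I'll lower it in 1 mm steps.

Emit:
carry_out --offset '[[0.1, 0, 0], [0.1, 0, 0], [0.1, 0, 0], [0, 0, 0], [0, 0, 0]]' --delta_rot '[[0, 0, 0], [0, 0, 0], [0, 0, 0], [0, 0, 0], [0, 0, 0]]'

```text
time: 8.88
tool_pos: [0.539, 0.259, 0.0792]
tcp_rot: [-0.942, 1.356, 0.941]
wrist_force: [-3.8, -1.4, 5.9]
width: 0.271
```

It has touched down: the force went from -4.9 to +5.9 N at TCP 79 mm, as expected. I'll open and back off straight up.

Emit:
carry_out --offset '[[0, 0, 0], [0, 0, 0], [0, 0, 0], [0, 0, 0], [0, 0, 0]]' --delta_rot '[[0, 0, 0], [0, 0, 0], [0, 0, 0], [0, 0, 0], [0, 0, 0]]' --fingers 1

```text
time: 9.3
tool_pos: [0.5386, 0.2587, 0.0773]
tcp_rot: [-0.942, 1.357, 0.942]
wrist_force: [-0.3, -0.4, 0.9]
width: 0.957
```

Emit:
carry_out --offset '[[0, 0, 0], [-0.5, 0, 0], [-1, 0, 0], [-2, 0, 0], [-3, 0, 0]]' --delta_rot '[[0, 0, 0], [0, 0, 0], [0, 0, 0], [0, 0, 0], [0, 0, 0]]'

```text
time: 9.72
tool_pos: [0.5363, 0.2577, 0.1407]
tcp_rot: [-0.942, 1.363, 0.943]
wrist_force: [-0.3, 0.8, -1.2]
width: 1.001
```

Emit:
carry_out --offset '[[-3, 0, 0], [-3, 0, 0], [0, 0, 0], [0, 0, 0], [0, 0, 0]]' --delta_rot '[[0, 0, 0], [0, 0, 0], [0, 0, 0], [0, 0, 0], [0, 0, 0]]'

```text
time: 10.13
tool_pos: [0.5383, 0.2586, 0.2028]
tcp_rot: [-0.942, 1.357, 0.942]
wrist_force: [-0.5, -0.2, -0.5]
width: 0.999
```

```bash
python3 - <<'E'
from m import *
s=read_state();print(s["time"],s["tool_pos"].round(4),s["wrist_force"].round(1),s["width"])
im=[]
for n in("side","wrist"):
    p,d,c,M=cam(n);im.append(p);P=cloud(d,c,M);z=P[...,2]
    m=comp((d>0)&(z>.056)&(z<.075),P,(.535,.258),.13);print(n,m.sum(),np.median(z[m]).round(4),*rect(P,m))
    q=P[m];q=q[abs(q[:,2]-np.median(q[:,2]))<.005];A=np.c_[q[:,:2]-q[:,:2].mean(0),np.ones(len(q))];print("tilt",np.linalg.lstsq(A,q[:,2],rcond=None)[0].round(4))
    m=comp((d>0)&(z>.012)&(z<.03),P,(.58,.002),.09);print("spare",*rect(P,m))
save("pics/end.png",cv2.resize(np.hstack(im),None,fx=.78,fy=.78,interpolation=cv2.INTER_AREA))
E
```

```text
10.1333 [0.5383 0.2586 0.2028] [-0.5 -0.2 -0.5] 0.9987200316646987
side 2395 0.0653 [536.9 261. ] [np.float64(91.9), np.float64(171.6)] 159.6
tilt [ 0.0008 -0.0004  0.0653]
spare [565.8  -4.2] [np.float64(75.7), np.float64(94.0)] 118.9
wrist 13384 0.0655 [535.8 262.3] [np.float64(90.2), np.float64(170.4)] 159.3
tilt [0.0009 0.0017 0.0655]
spare [576.3   3.9] [np.float64(92.7), np.float64(104.1)] 30.4
```

View pics/end.png

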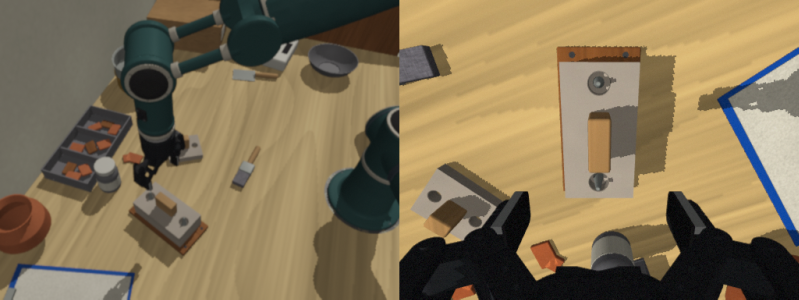

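The picture shows the half lying flush, with both pins standing in its holes (at (599,82) and (598,181)). The gripper is clear above it, and the spare is where it was, though partly hidden in both views.

```bash
python3 -c "
from workcell import *
print(finish_job())"
```

```text
the job is handed in; nothing more can be done
None
```

The mould is closed. I gripped the long half by its wooden block, carried it over the base and lowered it over both pins to a soft touchdown of about 6 N. Then I let go, backed off straight up, and handed the job in after about 10 s of robot time.

**Last checks:**
- **Height and tilt:** the plate's top measured 65.3 mm (side view) and 65.5 mm (wrist), so its underside is at about 45 mm, flush on the joint face. Tilt is under 0.002 rad.
- **Position:** the centre is about 1 mm from the base centre as the side camera measured it, and the length angle agrees to within 0.3°. The wrist reading of the centre differs from the side one by about 2 mm.
- **Pins and gripper:** both pins show in the holes, and the gripper is clear and touching nothing.

**Checks that failed or disagreed:**
- **Pin tip:** one reading during the descent caught the hole wall, so I ignored it and used the earlier tip position.
- **Spare half:** it was partly hidden in the final views. The side view's outline of it was unusable (covered by the arm). The wrist's outline was cut off at the edge and put it about 4 mm from its start, at the same angle.

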